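# Reset the fume extractor with the poke stylus

## Task

The bench's fume extractor has tripped. Take the orange-handled stylus out of its stand and, with its tip, press the green reset button sunk in the top of the white fume extractor unit fully down, holding it there for a moment; keep your fingers off that button and do not press the red button of the blue hot-air unit. Then lower the stylus back into its stand (do not drop it in) and let go, leaving it hanging upright by its disc.

Things in the scene. Friction and masses are not known exactly. Their poses are not given: they have to be found in the camera images.
- stylus: Poke stylus, about 60 g, round all about its axis and standing upright, tip down, in its stand. Orange round handle, 16 mm diameter, with a thin black band, above a black disc of 44 mm diameter and 5 mm thick; below the disc a steel shaft of 10 mm diameter ending in a black tip of 8 mm diameter. Origin: centre of the disc's underside, on the axis; z points up along the handle. The handle runs from 5 to 70 mm above the origin, the tip's end is 70 mm below it.
- stand: Fixed aluminium stand for the stylus, a round tube 90 mm tall, 64 mm wide at the foot and 48 mm at the top, with an open round hole 32 mm wide and 85 mm deep. Origin: centre of its underside, on the bench; z up. The stylus hangs in it with the disc lying on the rim, so that the stylus origin is then 90 mm above the stand's origin; the shaft has about 11 mm of play all round.
- green_button: Round green spring button, 29 mm across, in a round well 31 mm wide in the middle of the flat top of the fixed white fume extractor unit (110 x 90 mm, 60 mm tall). Origin: centre of the button's upper face, 46 mm above the bench and 14 mm below the unit's top; z up. It goes 6 mm straight down to its stop, which takes about 5 N at the end (1.5 N to start it), and springs back.
- red_button: The red button of the fixed blue hot-air unit, same sizes, build and origin as the green one. Not to be pressed. The white and blue units may stand either way round, left or right.

How it is judged:
By the outcome, as a careful person would: the job done as asked, in the order asked, and still so for the second after the job is handed in, with the robot touching nothing.
It also fails if it takes over 48 s, if anything falls off the work surface, if the arm or the gripper's body presses on something with over 40 N, if the wrist force passes 120 N, or if a joint passes its speed limit or range.

## Robot

A 6-joint arm with a two-finger parallel gripper is mounted at the origin on the work surface. World frame = base frame: x ahead of the robot, y to its left, z up, the work surface at z = 0. Lengths are in m, angles in rad, forces in N, time in s.
With the tool pointing down it reaches from about 0.275 to 0.75 m from the base axis. Payload 10.2 kg.
Tool frame: the origin (TCP) lies midway between the tips of the shut fingers; the grasp point (between the pads) lies r.hold_point_z behind it (r.hold_point_z is the distance from the TCP to the grasp point, in m); x points along the fingers, y is the direction in which the jaws open and shut, and the axes are right-handed (so a half turn about x gives the same grasp; the last joint's range is limited). The gripper opens to 88 mm and grips with 3 to 60 N. Pads are 18 mm wide; open, the fingers measure 123 mm over their backs; the gripper's body (75 mm by 187 mm) begins 45 mm behind the grasp point.
Start: joints at [1.039, 0.313, 1.498, -0, 1.331, -0.223], TCP at [0.16, 0.5, 0.239] pointing down, gripper open.
Joint ranges: [-2.94, 2.94], [-0.97, 2.17], [0.19, 2.56], [-1.23, 4.37], [0.02, 3.11], [-2.88, 2.88]. Speed limits (rad/s): [2.39, 2.39, 3.01, 3.14, 3.14, 3.14].

## Interface

Orientations are given as [roll, pitch, yaw] about the fixed x, y, z axes, in that order (R = Rz(yaw) Ry(pitch) Rx(roll)).
In Python, from plant import r gives the robot as it stands. The module is installed in compiled form; this text tells all that it offers.
- The arm moves only by the shell command python3 -m jog 'ROWS' [OPENING] [FORCE]. ROWS is JSON, a list of rows, each an object with "delta_pos": the shift along the tool's x, y, z in cm, a list of three; "turn": the turn about the tool's x in rad. In form: [{"delta_pos": [dx, dy, dz], "turn": turn}, ...]. A call has exactly 10 rows; each row is the pose to reach, as a shift and turn from the pose commanded when the call began, along the tool's axes at that moment; what a row does not reach only later rows make up. A row lasts 1/10 s, in which the tool goes at most 50 mm and 8.59 degrees, less where a joint would pass 70% of its speed; a pose out of reach is approached as far as the arm can. A call with a gripper value outside its range is refused whole. OPENING is the opening, from 0 (shut) to 1 (fully open), set as the call begins (- or left out, the last holds). The fingers move at their own pace and stop on an object; FORCE is the grip in N (left out, the last holds). Time passes only in rows, so rows that repeat a pose let the fingers close, or fill a call up. It gives the time, the measured TCP pose, the force and the opening at its end, in the units of the state.
- r.get_obs(): the state, without advancing time (a new reading comes with each control period).
- r.grab_frame(name): name is "scene" or "top" or "wrist"; returns a dict with "color" (420x560x3 uint8, red, green, blue), "mtx" (3x3 intrinsics, pixels), "T" (4x4, takes a point from camera to world coordinates). Camera axes: x right, y up, looking along -z (the intrinsics and any distortion apply to the point x, -y, -z); pixel columns grow to the right and rows downward; lengths in m; the calibration is good to about 2 mm. A picture is of the moment at which its call begins. There is no depth.
- r.finish_job(): hands the job in, once; it reports no verdict.
The state is a dict: "clock": time; "joint_pos": joint angles; "qvel": joint speeds; "effort": joint torques, N m; "position": TCP position; "orientation": TCP orientation; "ft_force": force on the tool from outside, world axes, zero at the start; "torque": the same for the moment, N m; "width": opening from 0.0 (shut) to 1.0 (fully open).
Only numpy, scipy, OpenCV 4.12 (cv2) and the standard library are available. Lean on these libraries where they do the work, as an engineer would, in place of code of your own. Each camera call takes 0.05 s, during which the arm holds its last target. There are 200 camera calls.

## Working session

There is one attempt and no reset: what is moved stays moved. The work goes in short steps, Python scripts to look and compute and a shell command to move; the robot and the scene stay as the last step left them, time stands still between calls to the robot, and variables do not carry over. Pictures are saved under pics/ and viewed, about 8 in all and at most 12, crops included, and the job is handed in when it is done.

```bash
mkdir -p pics
python3 - <<'E'
from plant import r
import cv2,numpy as np
print(r.get_obs(), r.hold_point_z)
for n in("scene","top"):
    f=r.grab_frame(n); print(n,f.keys(),f["mtx"].round(1).tolist(),f["T"].round(4).tolist(),{k:f[k] for k in f if k not in("color","mtx","T")})
    cv2.imwrite(f"pics/{n}0.png",f["color"][:,:,::-1]); np.savez(f"{n}0.npz",**f)
E
```

```text
{'clock': 0.0, 'joint_pos': array([ 1.03857462e+00,  3.13448129e-01,  1.49842562e+00,  1.46025575e-05,
        1.33098262e+00, -2.23378938e-01]), 'qvel': array([ 0.00031046, -0.00054218, -0.0010988 ,  0.0005917 ,  0.0022118 ,
        0.00203753]), 'effort': array([ 2.54750790e-03, -4.02214837e+01, -2.52267730e+01,  6.95041800e-02,
        3.52934247e-02, -7.52785013e-05]), 'position': array([0.15945064, 0.4999502 , 0.23816634]), 'orientation': array([-1.80539589,  1.56953253, -2.11424214]), 'ft_force': array([-0.69673453,  0.21193205, -0.09105059]), 'torque': array([ 0.0424282 , -0.00388955, -0.01991658]), 'width': 0.9995101694982088} 0.0187
scene dict_keys(['color', 'mtx', 'T']) [[502.1, 0.0, 281.7], [0.0, 502.1, 202.9], [0.0, 0.0, 1.0]] [[-0.8348, -0.3174, 0.4499, 0.9351], [0.5504, -0.5017, 0.6673, 0.6068], [0.0139, 0.8047, 0.5935, 0.5944], [0.0, 0.0, 0.0, 1.0]] {}
top dict_keys(['color', 'mtx', 'T']) [[390.1, 0.0, 275.1], [0.0, 390.1, 207.0], [0.0, 0.0, 1.0]] [[0.0258, 0.9842, -0.1754, 0.4437], [-0.9983, 0.0163, -0.0554, -0.0167], [-0.0516, 0.1765, 0.9829, 0.7415], [0.0, 0.0, 0.0, 1.0]] {}
```

View pics/scene0.png

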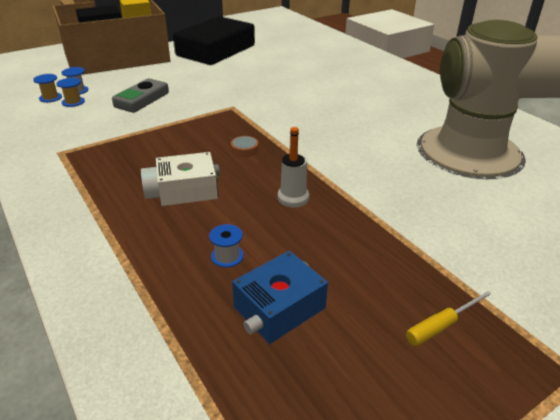

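View pics/top0.png

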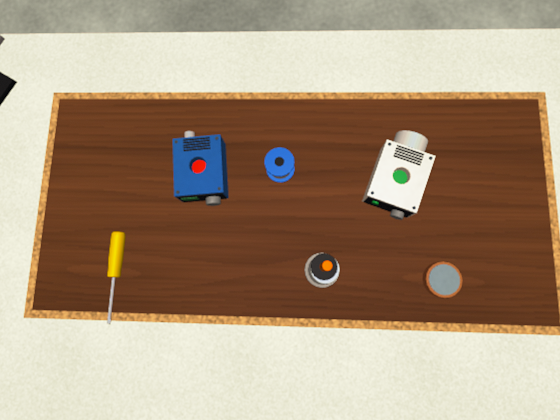

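The scene view shows the stylus standing in its stand near (294,165), the white unit at (185,178) and the blue one at (280,295). In the top view the handle's top is at (327,266), the disc at (323,266), the green button at (401,176) and the red one at (198,166).

```bash
cat > h.py <<'E'
import numpy as np,cv2
from scipy.spatial.transform import Rotation as Ro
def ray(f,uv):
    K=f["mtx"];T=f["T"]; p=np.linalg.solve(K,[uv[0],uv[1],1.]); d=T[:3,:3]@[p[0],-p[1],-p[2]]
    return T[:3,3],d
def onz(f,uv,z):
    o,d=ray(f,uv); return o+d*(z-o[2])/d[2]
def cross(fs,uvs):
    A=[];b=[]
    for f,uv in zip(fs,uvs):
        o,d=ray(f,uv); d=d/np.linalg.norm(d);P=np.eye(3)-np.outer(d,d);A.append(P);b.append(P@o)
    return np.linalg.lstsq(np.vstack(A),np.hstack(b),rcond=None)[0]
def project(f,X):
    T=f["T"]; p=T[:3,:3].T@(np.array(X)-T[:3,3]); q=f["mtx"]@[p[0],-p[1],-p[2]]; return q[:2]/q[2]
R={"orange":((5,200,150),(16,255,255)),"green":((50,120,50),(75,255,255)),"red":((0,200,120),(4,255,255))}
def blobs(f,c,mina=30):
    h=cv2.cvtColor(f["color"],cv2.COLOR_RGB2HSV); m=cv2.inRange(h,*R[c])
    cs,_=cv2.findContours(m,cv2.RETR_EXTERNAL,cv2.CHAIN_APPROX_NONE)
    out=[]
    for k in cs:
        a=cv2.contourArea(k)
        if a>=mina:
            x=cv2.minEnclosingCircle(k); out.append((int(a),np.round(x[0],1).tolist(),round(x[1],1),cv2.boundingRect(k)))
    return sorted(out,reverse=True)
def rot(o): return Ro.from_euler("xyz",o).as_matrix()
E
python3 - <<'E'
from h import *
from plant import r
t=dict(np.load("top0.npz"));s=dict(np.load("scene0.npz"))
for f in(t,s):
    for c in R: print(c,blobs(f,c)[:4])
print(rot(r.get_obs()["orientation"]).round(3))
print("handle",onz(t,(327,266),.16),"green",onz(t,(401,176),.046),"red",onz(t,(198,166),.046),"disc",onz(t,(323,266),.095))
print("scene handle",onz(s,(294.5,129),.16))
E
```

```text
orange [(78, [326.8, 265.2], 5.4, (322, 260, 11, 11))]
green [(127, [399.5, 176.5], 7.4, (393, 170, 14, 14))]
red [(103, [198.7, 166.2], 6.7, (192, 160, 13, 13))]
orange []
green [(89, [129.5, 93.5], 10.5, (119, 90, 22, 9))]
red [(52, [280.0, 285.0], 7.1, (273, 282, 15, 7))]
[[-0.001  0.304  0.953]
 [-0.001  0.953 -0.304]
 [-1.    -0.001 -0.   ]]
handle [ 0.46081723 -0.06247404  0.16      ] green [ 0.62850608 -0.20415493  0.046     ] red [0.64319436 0.16868973 0.046     ] disc [ 0.4625692  -0.06109762  0.095     ]
scene handle [ 0.46118927 -0.05861802  0.16      ]
```

```bash
python3 -m jog '[{"delta_pos":[0,-1,1],"turn":0},{"delta_pos":[0,-3,3.1],"turn":0},{"delta_pos":[0,-6,6.2],"turn":0},{"delta_pos":[0,-9,9.3],"turn":0},{"delta_pos":[0,-12,12.4],"turn":0},{"delta_pos":[0,-15,15.5],"turn":0},{"delta_pos":[0,-18,18.6],"turn":0},{"delta_pos":[0,-20.5,21.2],"turn":0},{"delta_pos":[0,-22,22.7],"turn":0},{"delta_pos":[0,-22.5,23.2],"turn":0}]' 1 40
python3 -m jog '[{"delta_pos":[0,-1,1],"turn":0},{"delta_pos":[0,-3,3.1],"turn":0},{"delta_pos":[0,-6,6.2],"turn":0},{"delta_pos":[0,-9,9.3],"turn":0},{"delta_pos":[0,-12,12.4],"turn":0},{"delta_pos":[0,-15,15.5],"turn":0},{"delta_pos":[0,-18,18.6],"turn":0},{"delta_pos":[0,-20.5,21.2],"turn":0},{"delta_pos":[0,-21.5,22.4],"turn":0},{"delta_pos":[0,-21.8,22.6],"turn":0}]'
python3 - <<'E'
from h import *
from plant import r
f=r.grab_frame("wrist"); np.savez("w1.npz",**f); cv2.imwrite("pics/w1.png",f["color"][:,:,::-1])
o=r.get_obs();print(o["position"],rot(o["orientation"]).round(3).tolist(),o["joint_pos"].round(2),o["ft_force"])
print(blobs(f,"orange"),blobs(f,"green"),f["T"].round(3))
for z in(.09,.16):print(project(f,[.461,-.061,z]))
E
```

```text
clock: 1.1
position: [0.3126, 0.2134, 0.2386]
orientation: [-0.865, 1.571, -1.177]
ft_force: [0.3, 1.0, 0.8]
width: 0.999
clock: 2.1
position: [0.4615, -0.0614, 0.2383]
orientation: [2.929, 1.57, 2.62]
ft_force: [0.1, 0.3, -1.0]
width: 0.998
[ 0.46113231 -0.0608897   0.23839149] [[-0.001, 0.304, 0.953], [0.001, 0.953, -0.304], [-1.0, 0.0, -0.001]] [-0.38  0.18  1.67  0.    1.29 -1.65] [ 0.0357188  -0.60501472  0.67763924]
[] [(150, [201.0, 364.0], 10.4, (191, 359, 21, 12)), (54, [224.8, 313.5], 5.4, (220, 309, 11, 9))] [[ 0.305 -0.915 -0.264  0.393]
 [ 0.952  0.293  0.085 -0.04 ]
 [-0.    -0.277  0.961  0.384]
 [ 0.     0.     0.     1.   ]]
[277.71705246 194.83154442]
[278.07486522 220.38944445]
```

View pics/w1.png

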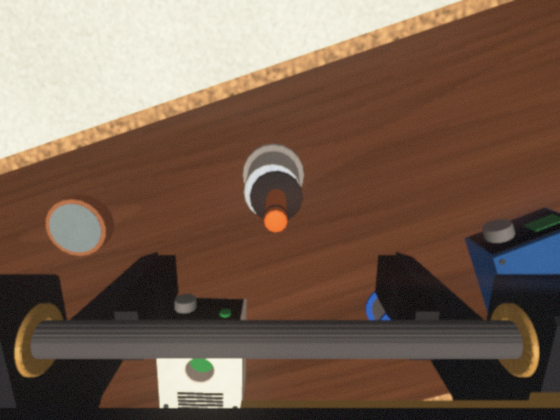

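The wrist view shows the handle's top at (276,220) and the disc around (275,196). My estimate projects to (278,220), so they agree within about 1 mm. Descend and grip.

```bash
python3 -m jog '[{"delta_pos":[1,0,0],"turn":0},{"delta_pos":[3,0,0],"turn":0},{"delta_pos":[5,0,0],"turn":0},{"delta_pos":[7,0,0],"turn":0},{"delta_pos":[9,0,0],"turn":0},{"delta_pos":[10.5,0,0],"turn":0},{"delta_pos":[11.5,0,0],"turn":0},{"delta_pos":[12.1,0,0],"turn":0},{"delta_pos":[12.3,0,0],"turn":0},{"delta_pos":[12.3,0,0],"turn":0}]' 1 40
python3 -m jog '[{"delta_pos":[0,0,0],"turn":0},{"delta_pos":[0,0,0],"turn":0},{"delta_pos":[0,0,0],"turn":0},{"delta_pos":[0,0,0],"turn":0},{"delta_pos":[0,0,0],"turn":0},{"delta_pos":[0,0,0],"turn":0},{"delta_pos":[0,0,0],"turn":0},{"delta_pos":[0,0,0],"turn":0},{"delta_pos":[0,0,0],"turn":0},{"delta_pos":[0,0,0],"turn":0}]' 0 40
```

```text
clock: 3.15
position: [0.4613, -0.0609, 0.1159]
orientation: [-0.047, 1.57, -0.356]
ft_force: [0.3, 0.2, 0.1]
width: 0.998
clock: 4.15
position: [0.4613, -0.0611, 0.1157]
orientation: [-3.103, 1.571, 2.872]
ft_force: [0.1, -0.0, -0.1]
width: 0.165
```

```bash
python3 -m jog '[{"delta_pos":[-0.3,0,0],"turn":0},{"delta_pos":[-1.2,0,0],"turn":0},{"delta_pos":[-3,0,0],"turn":0},{"delta_pos":[-5,0,0],"turn":0},{"delta_pos":[-7,0,0],"turn":0},{"delta_pos":[-9,0,0],"turn":0},{"delta_pos":[-10.5,0,0],"turn":0},{"delta_pos":[-11.5,0,0],"turn":0},{"delta_pos":[-12,0,0],"turn":0},{"delta_pos":[-12,0,0],"turn":0}]' 0 40
python3 - <<'E'
from h import *
from plant import r
o=r.get_obs();print(o["position"],o["ft_force"],o["width"])
im=[]
for n in("wrist","scene","top"):
    f=r.grab_frame(n); np.savez(n+"2.npz",**f); im.append(f["color"][:,:,::-1])
    print(n,[project(f,[.461,-.061,z]).round(1).tolist() for z in(.14,.21,.28)])
cv2.imwrite("pics/c2.png",np.hstack([cv2.resize(im[1][60:260,190:390],(400,400)),cv2.resize(im[2][200:340,250:390],(400,400))]))
cv2.imwrite("pics/w2.png",im[0])
E
```

```text
clock: 5.15
position: [0.4613, -0.0611, 0.2361]
orientation: [-0.06, 1.57, -0.369]
ft_force: [1.1, -0.1, -0.8]
width: 0.168
[ 0.46134792 -0.06107531  0.23607212] [ 1.0715808  -0.07161253 -0.75731358] 0.16768382237071874
wrist [[277.6, 212.7], [278.0, 252.0], [278.8, 336.2]]
scene [[293.5, 138.1], [294.6, 103.2], [295.9, 64.8]]
top [[325.0, 266.2], [328.8, 264.8], [333.9, 262.9]]
```

View pics/c2.png

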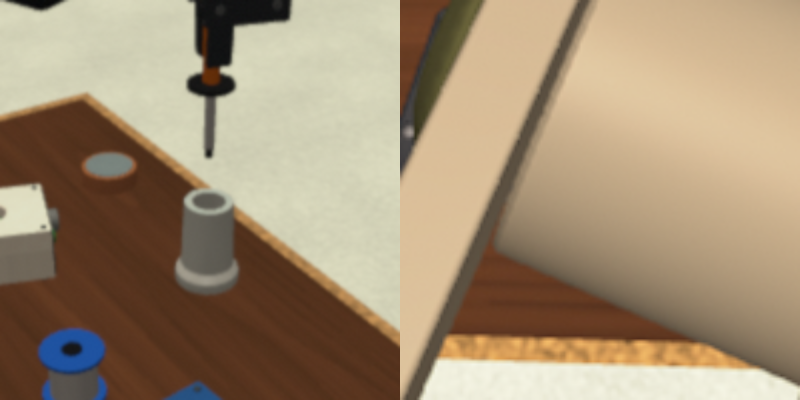

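View pics/w2.png

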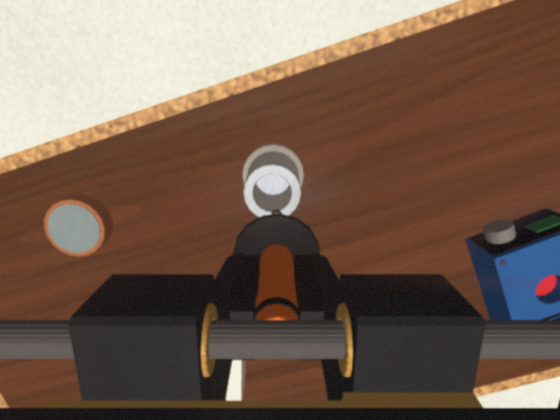

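The stylus is upright in the grip: its tip is at scene (294,137) against a predicted (293.5,138). The stand's rim centre is at about scene (294,160.5) and wrist (272,192).

Run:
```python
from h import *
from plant import r
s=dict(np.load("scene2.npz"));w=dict(np.load("wrist2.npz"));t=dict(np.load("top0.npz"))
print("stand",onz(s,(294,160.5),.09),onz(w,(272.2,192),.09),cross([s,w],[(294,160.5),(272.2,192)]))
s0=dict(np.load("scene0.npz"))
# white unit top face: bright contour in top view, centroid at z=.06 ; button
h=cv2.cvtColor(t["color"],cv2.COLOR_RGB2HSV)
g=onz(t,(400,176.5),.046);print("green",g, "scene px",project(s0,g),blobs(s0,"green",8))
m=cv2.inRange(h,(0,0,170),(180,60,255));m[:,:350]=0;m[:,450:]=0;m[:100]=0;m[240:]=0
cs,_=cv2.findContours(m,cv2.RETR_EXTERNAL,cv2.CHAIN_APPROX_NONE);k=max(cs,key=cv2.contourArea);print(cv2.minAreaRect(k),onz(t,cv2.minAreaRect(k)[0],.06))
o=r.get_obs();Rt=rot(o["orientation"]);d=g-o["position"];print("tool delta cm",(Rt.T@d*100).round(2))
```

```text
stand [ 0.4576531  -0.06185399  0.09      ] [ 0.45687005 -0.06423549  0.09      ] [ 0.45674982 -0.06398247  0.08876682]
green [ 0.62755167 -0.20234588  0.046     ] scene px [183.54695789 171.7602804 ] [(89, [129.5, 93.5], 10.5, (119, 90, 22, 9))]
((403.78466796875, 168.19778442382812), (52.867156982421875, 75.85022735595703), 19.536653518676758) [ 0.63915301 -0.20569145  0.06      ]
tool delta cm [18.88 -8.41 20.19]
```

```bash
python3 -m jog '[{"delta_pos":[0,-0.4,1],"turn":0},{"delta_pos":[0,-1.2,3],"turn":0},{"delta_pos":[0,-2.5,6],"turn":0},{"delta_pos":[0,-3.9,9.5],"turn":0},{"delta_pos":[0,-5.4,13],"turn":0},{"delta_pos":[0,-6.7,16],"turn":0},{"delta_pos":[0,-7.6,18.3],"turn":0},{"delta_pos":[0,-8.2,19.7],"turn":0},{"delta_pos":[0,-8.4,20.2],"turn":0},{"delta_pos":[0,-8.4,20.2],"turn":0}]'
python3 - <<'E'
from h import *
from plant import r
o=r.get_obs();print(o["position"],o["width"]);p=o["position"]
im=[]
for n in("wrist","scene"):
    f=r.grab_frame(n); np.savez(n+"3.npz",**f); im.append(f["color"][:,:,::-1])
    print(n,"tip",project(f,[p[0],p[1],p[2]-.0972]),"btn",project(f,[.6275,-.2023,.046]),"welltop",project(f,[.6275,-.2023,.06]),blobs(f,"green",8))
cv2.imwrite("pics/c3.png",np.hstack([cv2.resize(im[1][80:230,100:250],(400,400),interpolation=2),cv2.resize(im[0][120:320,180:380],(400,400),interpolation=2)]))
E
```

```text
clock: 6.3
position: [0.6283, -0.2029, 0.2348]
orientation: [2.985, 1.57, 2.676]
ft_force: [-0.1, -0.1, -0.2]
width: 0.166
[ 0.62833175 -0.20290895  0.23476334] 0.16613407256446147
wrist tip [277.59547993 212.97807566] btn [277.65684957 184.29225604] welltop [277.70518418 187.52023701] []
scene tip [178.09607999 130.9965601 ] btn [183.58044207 171.76336159] welltop [182.85954227 165.82123336] [(90, [130.0, 93.5], 10.1, (120, 90, 21, 9))]
```

View pics/c3.png

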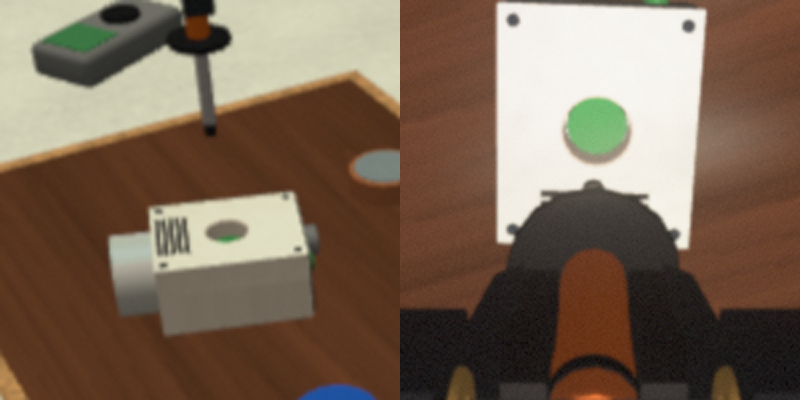

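Wrist: button centre at (278.5,183), predicted (277.7,184.3). Scene: well centre at (185,166.6), predicted (182.9,165.8). The tip agrees too. A shift of about 2 mm corrects it, well within the 11 mm margin.

```bash
python3 -m jog '[{"delta_pos":[0.5,0.05,-0.1],"turn":0},{"delta_pos":[1.5,0.15,-0.2],"turn":0},{"delta_pos":[3,0.15,-0.2],"turn":0},{"delta_pos":[4.5,0.15,-0.2],"turn":0},{"delta_pos":[6,0.15,-0.2],"turn":0},{"delta_pos":[7.2,0.15,-0.2],"turn":0},{"delta_pos":[8,0.15,-0.2],"turn":0},{"delta_pos":[8.5,0.15,-0.2],"turn":0},{"delta_pos":[8.8,0.15,-0.2],"turn":0},{"delta_pos":[8.8,0.15,-0.2],"turn":0}]'
python3 -m jog '[{"delta_pos":[0.1,0,0],"turn":0},{"delta_pos":[0.2,0,0],"turn":0},{"delta_pos":[0.3,0,0],"turn":0},{"delta_pos":[0.4,0,0],"turn":0},{"delta_pos":[0.5,0,0],"turn":0},{"delta_pos":[0.6,0,0],"turn":0},{"delta_pos":[0.7,0,0],"turn":0},{"delta_pos":[0.8,0,0],"turn":0},{"delta_pos":[0.8,0,0],"turn":0},{"delta_pos":[0.8,0,0],"turn":0}]'
```

```text
clock: 7.4
position: [0.6268, -0.2005, 0.1477]
orientation: [-0.651, 1.571, -0.959]
ft_force: [0.2, -0.4, -0.5]
width: 0.172
clock: 8.4
position: [0.6268, -0.2005, 0.1399]
orientation: [-0.121, 1.571, -0.429]
ft_force: [-0.7, -0.2, 2.3]
width: 0.174
```

```bash
python3 -m jog '[{"delta_pos":[0.1,0,0],"turn":0},{"delta_pos":[0.2,0,0],"turn":0},{"delta_pos":[0.3,0,0],"turn":0},{"delta_pos":[0.4,0,0],"turn":0},{"delta_pos":[0.4,0,0],"turn":0},{"delta_pos":[0.45,0,0],"turn":0},{"delta_pos":[0.45,0,0],"turn":0},{"delta_pos":[0.45,0,0],"turn":0},{"delta_pos":[0.45,0,0],"turn":0},{"delta_pos":[0.45,0,0],"turn":0}]'
```

```text
clock: 9.4
position: [0.6268, -0.2005, 0.1356]
orientation: [-0.205, 1.57, -0.513]
ft_force: [-0.9, 0.0, 4.6]
width: 0.167
```

```bash
python3 -m jog '[{"delta_pos":[0.05,0,0],"turn":0},{"delta_pos":[0.1,0,0],"turn":0},{"delta_pos":[0.15,0,0],"turn":0},{"delta_pos":[0.15,0,0],"turn":0},{"delta_pos":[0.15,0,0],"turn":0},{"delta_pos":[0.15,0,0],"turn":0},{"delta_pos":[0.15,0,0],"turn":0},{"delta_pos":[0.15,0,0],"turn":0},{"delta_pos":[0.15,0,0],"turn":0},{"delta_pos":[0.15,0,0],"turn":0}]'
```

```text
clock: 10.4
position: [0.6272, -0.2006, 0.1353]
orientation: [-0.173, 1.569, -0.481]
ft_force: [-1.0, 1.9, 11.7]
width: 0.171
```

It is on the stop: the force jumped to 11.7 N with hardly any travel. I'll hold it one more second, then lift.

```bash
python3 -m jog '[{"delta_pos":[0,0,0],"turn":0},{"delta_pos":[0,0,0],"turn":0},{"delta_pos":[0,0,0],"turn":0},{"delta_pos":[0,0,0],"turn":0},{"delta_pos":[0,0,0],"turn":0},{"delta_pos":[0,0,0],"turn":0},{"delta_pos":[0,0,0],"turn":0},{"delta_pos":[0,0,0],"turn":0},{"delta_pos":[0,0,0],"turn":0},{"delta_pos":[0,0,0],"turn":0}]'
python3 -m jog '[{"delta_pos":[-0.5,0,0],"turn":0},{"delta_pos":[-1.5,0,0],"turn":0},{"delta_pos":[-3,0,0],"turn":0},{"delta_pos":[-4.5,0,0],"turn":0},{"delta_pos":[-6,0,0],"turn":0},{"delta_pos":[-7.5,0,0],"turn":0},{"delta_pos":[-8.8,0,0],"turn":0},{"delta_pos":[-9.7,0,0],"turn":0},{"delta_pos":[-10.2,0,0],"turn":0},{"delta_pos":[-10.2,0,0],"turn":0}]'
python3 - <<'E'
from h import *
from plant import r
o=r.get_obs();p=o["position"];Rt=rot(o["orientation"])
print(p,o["ft_force"],"delta to stand",(Rt.T@(np.array([.459,-.063,p[2]])-p)*100).round(2))
E
```

```text
clock: 11.4
position: [0.6272, -0.2006, 0.1353]
orientation: [-0.177, 1.569, -0.486]
ft_force: [-1.7, 1.2, 11.6]
width: 0.171
clock: 12.4
position: [0.6268, -0.2005, 0.236]
orientation: [-0.159, 1.57, -0.467]
ft_force: [0.4, 0.2, -0.2]
width: 0.17
[ 0.62683575 -0.200469    0.23603911] [ 0.40716774  0.23282371 -0.15238625] delta to stand [-1.000e-02  8.000e+00 -2.017e+01]
```

```bash
python3 -m jog '[{"delta_pos":[0,0.4,-1],"turn":0},{"delta_pos":[0,1.2,-3],"turn":0},{"delta_pos":[0,2.4,-6],"turn":0},{"delta_pos":[0,3.8,-9.5],"turn":0},{"delta_pos":[0,5.2,-13],"turn":0},{"delta_pos":[0,6.4,-16],"turn":0},{"delta_pos":[0,7.3,-18.3],"turn":0},{"delta_pos":[0,7.8,-19.7],"turn":0},{"delta_pos":[0,8,-20.2],"turn":0},{"delta_pos":[0,8,-20.2],"turn":0}]'
python3 - <<'E'
from h import *
from plant import r
o=r.get_obs();p=o["position"];print(p)
im=[]
for n in("wrist","scene"):
    f=r.grab_frame(n); np.savez(n+"4.npz",**f); im.append(f["color"][:,:,::-1])
    print(n,"tip",project(f,[p[0],p[1],p[2]-.0957]),"disc",project(f,[p[0],p[1],p[2]-.0957+.07]))
cv2.imwrite("pics/c4.png",np.hstack([cv2.resize(im[1][80:230,220:370],(400,400),interpolation=2),cv2.resize(im[0][120:320,180:380],(400,400),interpolation=2)]))
E
```

```text
clock: 13.4
position: [0.4585, -0.0627, 0.2356]
orientation: [-2.967, 1.571, 3.008]
ft_force: [0.1, 0.1, 0.0]
width: 0.167
[ 0.45849626 -0.06273398  0.23562645]
wrist tip [277.60449248 213.48661095] disc [277.98713887 252.94863309]
scene tip [294.12208014 137.39755189] disc [295.25139092 102.53794563]
```

View pics/c4.png

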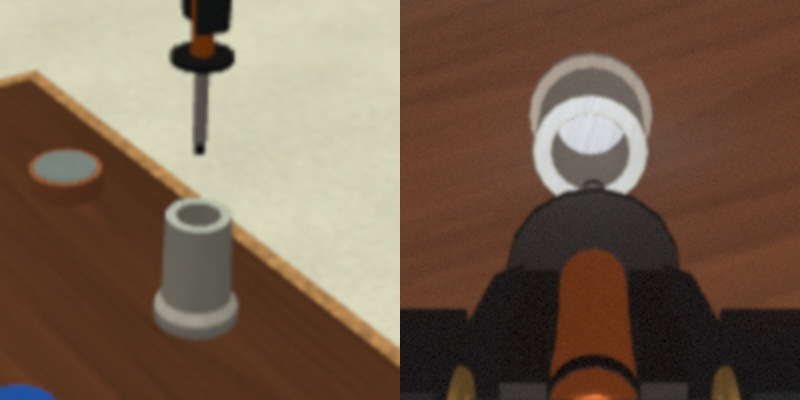

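The tip (scene 295,136) is in line above the rim centre (scene 294,161; wrist 275,196), within about 1–2 mm. Lower it.

```bash
python3 -m jog '[{"delta_pos":[0.5,0,0],"turn":0},{"delta_pos":[2,0,0],"turn":0},{"delta_pos":[4,0,0],"turn":0},{"delta_pos":[6,0,0],"turn":0},{"delta_pos":[8,0,0],"turn":0},{"delta_pos":[9.5,0,0],"turn":0},{"delta_pos":[10.5,0,0],"turn":0},{"delta_pos":[11.1,0,0],"turn":0},{"delta_pos":[11.5,0,0],"turn":0},{"delta_pos":[11.5,0,0],"turn":0}]'
python3 -m jog '[{"delta_pos":[0.05,0,0],"turn":0},{"delta_pos":[0.1,0,0],"turn":0},{"delta_pos":[0.15,0,0],"turn":0},{"delta_pos":[0.2,0,0],"turn":0},{"delta_pos":[0.25,0,0],"turn":0},{"delta_pos":[0.3,0,0],"turn":0},{"delta_pos":[0.35,0,0],"turn":0},{"delta_pos":[0.35,0,0],"turn":0},{"delta_pos":[0.35,0,0],"turn":0},{"delta_pos":[0.35,0,0],"turn":0}]'
```

```text
clock: 14.5
position: [0.4587, -0.0629, 0.1206]
orientation: [-3.061, 1.571, 2.914]
ft_force: [1.4, -0.2, -0.1]
width: 0.169
clock: 15.5
position: [0.4586, -0.0628, 0.1172]
orientation: [0.51, 1.571, 0.201]
ft_force: [0.8, 0.1, -0.6]
width: 0.173
```

```bash
python3 -m jog '[{"delta_pos":[0.03,0,0],"turn":0},{"delta_pos":[0.06,0,0],"turn":0},{"delta_pos":[0.09,0,0],"turn":0},{"delta_pos":[0.12,0,0],"turn":0},{"delta_pos":[0.15,0,0],"turn":0},{"delta_pos":[0.15,0,0],"turn":0},{"delta_pos":[0.15,0,0],"turn":0},{"delta_pos":[0.15,0,0],"turn":0},{"delta_pos":[0.15,0,0],"turn":0},{"delta_pos":[0.15,0,0],"turn":0}]'
```

```text
clock: 16.5
position: [0.4586, -0.0628, 0.1157]
orientation: [-0.052, 1.571, -0.361]
ft_force: [-0.2, -0.8, -1.3]
width: 0.172
```

```bash
python3 -m jog '[{"delta_pos":[0.03,0,0],"turn":0},{"delta_pos":[0.05,0,0],"turn":0},{"delta_pos":[0.07,0,0],"turn":0},{"delta_pos":[0.1,0,0],"turn":0},{"delta_pos":[0.1,0,0],"turn":0},{"delta_pos":[0.1,0,0],"turn":0},{"delta_pos":[0.1,0,0],"turn":0},{"delta_pos":[0.1,0,0],"turn":0},{"delta_pos":[0.1,0,0],"turn":0},{"delta_pos":[0.1,0,0],"turn":0}]'
```

```text
clock: 17.5
position: [0.4587, -0.0629, 0.1155]
orientation: [-0.317, 1.57, -0.626]
ft_force: [-3.1, 0.9, 9.3]
width: 0.17
```

The disc is seated: 9.3 N and no further travel. I'll back off the preload, open, and rise straight up.

```bash
python3 -m jog '[{"delta_pos":[-0.05,0,0],"turn":0},{"delta_pos":[-0.08,0,0],"turn":0},{"delta_pos":[-0.08,0,0],"turn":0},{"delta_pos":[-0.08,0,0],"turn":0},{"delta_pos":[-0.08,0,0],"turn":0},{"delta_pos":[-0.08,0,0],"turn":0},{"delta_pos":[-0.08,0,0],"turn":0},{"delta_pos":[-0.08,0,0],"turn":0},{"delta_pos":[-0.08,0,0],"turn":0},{"delta_pos":[-0.08,0,0],"turn":0}]'
python3 -m jog '[{"delta_pos":[0,0,0],"turn":0},{"delta_pos":[0,0,0],"turn":0},{"delta_pos":[0,0,0],"turn":0},{"delta_pos":[0,0,0],"turn":0},{"delta_pos":[0,0,0],"turn":0},{"delta_pos":[0,0,0],"turn":0},{"delta_pos":[0,0,0],"turn":0},{"delta_pos":[0,0,0],"turn":0},{"delta_pos":[0,0,0],"turn":0},{"delta_pos":[0,0,0],"turn":0}]' 1
python3 -m jog '[{"delta_pos":[-0.5,0,0],"turn":0},{"delta_pos":[-1.5,0,0],"turn":0},{"delta_pos":[-3,0,0],"turn":0},{"delta_pos":[-5,0,0],"turn":0},{"delta_pos":[-7,0,0],"turn":0},{"delta_pos":[-9,0,0],"turn":0},{"delta_pos":[-10.5,0,0],"turn":0},{"delta_pos":[-11.5,0,0],"turn":0},{"delta_pos":[-12,0,0],"turn":0},{"delta_pos":[-12,0,0],"turn":0}]'
python3 - <<'E'
from h import *
from plant import r
im=[]
for n in("wrist","scene"):
    f=r.grab_frame(n); im.append(f["color"][:,:,::-1])
    print(n,[project(f,[.4586,-.0628,z]).round(1).tolist() for z in(.09,.16)])
print(r.get_obs()["ft_force"])
cv2.imwrite("pics/c5.png",np.hstack([cv2.resize(im[1][80:230,180:330],(400,400),interpolation=2),cv2.resize(im[0][120:320,180:380],(400,400),interpolation=2)]))
E
```

```text
clock: 18.5
position: [0.4587, -0.0629, 0.1156]
orientation: [-0.365, 1.571, -0.673]
ft_force: [-1.0, -1.0, 4.0]
width: 0.168
clock: 19.5
position: [0.4586, -0.0629, 0.1155]
orientation: [-1.788, 1.571, -2.097]
ft_force: [0.5, -0.0, -0.4]
width: 0.997
clock: 20.5
position: [0.4587, -0.0629, 0.2359]
orientation: [-0.084, 1.57, -0.393]
ft_force: [-0.3, -1.2, -0.0]
width: 1.001
wrist [[277.5, 195.8], [277.8, 222.0]]
scene [[293.3, 160.4], [294.4, 127.7]]
[-0.39216889 -0.83313408  0.26500605]
```

View pics/c5.png

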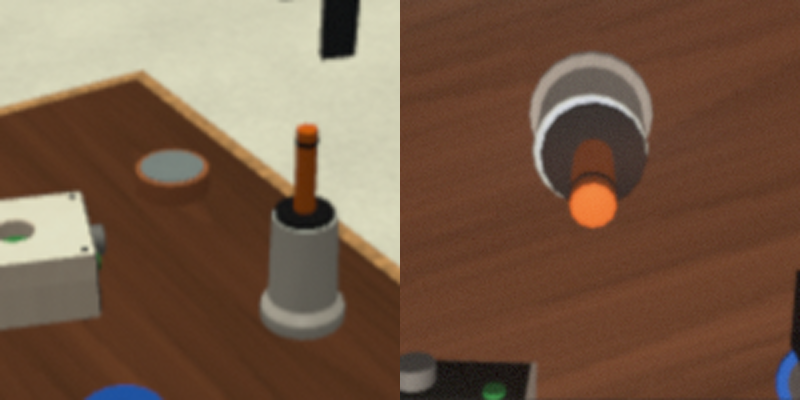

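The stylus hangs upright with its disc on the rim. The handle's top is at wrist (276.5,222) and scene (295,128), as predicted, and the gripper is clear of it.

```bash
python3 -c "
from plant import r
print(r.finish_job())"
```

```text
the job is handed in; nothing more can be done
None
```

The job is done and handed in at about 20.6 s, well under the 48 s limit. I pressed the green button to its stop with the stylus tip, then lowered the stylus back into its stand and let go.

- **Press:** the force rose from 4.6 to 11.7 N while the tool moved only 0.3 mm, so the button was on its stop. I held it there for over 1.5 s. The fingers stayed well above the unit, and the red button was never approached.
- **Return:** I lowered the stylus slowly until the disc sat on the rim (9.3 N, no further travel), eased off most of that load, then opened the fingers and rose straight up.
- **Last check:** the scene and wrist pictures show the stylus upright with its disc on the rim, its handle top within about 1 pixel of where it should be. The gripper was open and 76 mm above it.

No checks failed. The only disagreement was about 4 mm between the camera estimates of the button's position, well inside the 11 mm of room around the tip. I found no sign of the stylus slipping in the grip.

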